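Unlock the sample rack and carry-hold it level

TASK

Take the T-handled square key out of its stand, push its tip fully into the square recess of the clamp knob on the loading dock, and turn the knob counter-clockwise (seen from above) as far as it goes, so that the clamp arm swings off the rack; leave the key standing in the knob. Then take the sample rack by its carrying handle, lift it straight up about 10 cm out of the dock, level all the way with the vials staying in it, and finish while holding it there, steady and level above the dock. Do not knock over or push aside the other things on the bench.

Things in the scene. Friction and masses are not known exactly. Their poses are not given: they have to be found in the camera images.
- dock: loading dock fixed to the bench: aluminium plate 130 mm (its x) by 245 mm (its y, from -90 to +155 mm), 8 mm thick, with guide lips 8 mm high above the plate round the rack's seat (2.5 to 3 mm play each side). Origin on the bench level, under the centre of the rack's seat; z up. The clamp knob's axis stands at its x = 0, y = +120 mm
- clamp (a joint): turn of the captive clamp knob about its vertical axis, rad: 0 = the arm points along the dock's -y, over the end of the rack; grows counter-clockwise seen from above to the stop at 1.5 (arm along the dock's +x). The rack is free from about 0.95 on. Starts between 0 and 0.25; friction about 0.12 N m, stays where it is left
- bar_end (a point): end of the knob's steel clamp arm: 14 mm wide, reaching 62 mm from the knob's axis, 22 to 32 mm above the bench, when closed 2 mm above the rack's base plate. The knob itself is round, black, 50 mm in diameter
- recess (a point): centre of the mouth of the square recess in the knob's flat top, 50 mm above the bench: the recess is 14.5 x 14.5 mm, 22 mm deep, with a 3 mm chamfer at the mouth. Its frame turns with the knob: x and y are normal to the recess's sides, and the clamp arm points along its -y
- stand: grey block 70 x 70 x 50 mm fixed to the bench, with a square hole 15 x 15 mm, 40 mm deep from its top, in which the key stands; origin at the centre of its underside
- key: T-handled key, 95 mm tall, 120 g, upright: square shank 12 x 12 mm (the last 9 mm a round taper down to 7 mm), its sides along its x and y; on top a flat cross bar 60 mm long (along its x), 14 mm thick (y), 24 mm tall, from 71 to 95 mm above the tip. Origin at the centre of the tip's end face, z up. It starts with the tip 10 mm above the bench. In the recess it has about 0.24 rad of turning play to either side of square
- key_grip (a point): centre of the key's cross bar, 83 mm above the tip; its x runs along the bar
- rack: white plastic sample rack, about 0.35 kg: base plate 100 mm (x) by 150 mm (y), 12 mm thick; two rows of three cells up to 47 mm; over its middle an aluminium arched handle on two posts. Origin at the centre of its underside, z up; in the dock its axes lie along the dock's axes and its underside 8 mm above the bench
- rack_grip (a point): centre of the rack's handle bar, 117 mm above the rack's underside; the bar is 80 mm long (along the rack's y), 14 mm thick (x), 24 mm tall
- vial_a: capped amber glass vial, 26 mm diameter, 55 mm tall, loose in a cell of the rack (cell 30 x 30 mm inside, its floor 15 mm above the rack's underside, walls 32 mm high); origin at the centre of its underside
- vial_b: capped amber glass vial, 26 mm diameter, 55 mm tall, loose in a cell of the rack (cell 30 x 30 mm inside, its floor 15 mm above the rack's underside, walls 32 mm high); origin at the centre of its underside
- vial_c: capped amber glass vial, 26 mm diameter, 55 mm tall, loose in a cell of the rack (cell 30 x 30 mm inside, its floor 15 mm above the rack's underside, walls 32 mm high); origin at the centre of its underside
- beaker: bystander: glass beaker, 64 mm diameter, 85 mm tall; origin at its underside
- reagent: bystander: amber reagent jar, 60 mm diameter, 110 mm tall; origin at its underside
- wash_bottle: bystander: wash bottle, 68 mm diameter, 185 mm tall with its bent spout; origin at its underside
- spare_vial: bystander: single vial like those in the rack, standing on the bench behind the dock; origin at its underside
- dish: bystander: flat glass dish, 90 mm diameter, 14 mm tall; origin at its underside
- spatula: bystander: slim steel lab spatula, 185 mm long, 12 mm wide, lying on the bench near the robot; origin under its middle
Things that resemble listed ones, but are neither listed nor needed, are in the scene too. What is shaped like the rack but green is not meant. What is shaped like the vial_c but turquoise is not meant.

How it is judged:
By the outcome, as a careful person would: the job done as asked, in the order asked, and still so for the second after the job is handed in, while the arm keeps its last pose, push and grip.
It also fails if it takes over 67 s, if anything falls off the work surface, if the arm or the gripper's body presses on something with over 40 N, if the wrist force passes 120 N, or if a joint passes its speed limit or range.

ROBOT

A 7-joint arm with a two-finger parallel gripper is mounted at the origin on the work surface. World frame = base frame: x ahead of the robot, y to its left, z up, the work surface at z = 0. Lengths are in m, angles in rad, forces in N, time in s.
With the tool pointing down it reaches from about 0.425 to 0.925 m from the base axis. Payload 6.8 kg.
Tool frame: the origin (TCP) lies at the very end of the fingers, on their centre line; the grasp point (between the pads) lies 19 mm behind it; z points along the fingers, x is the direction in which the jaws open and shut, and the axes are right-handed (so a half turn about z gives the same grasp; the last joint's range is limited). The gripper opens to 85 mm and grips with 20 to 120 N. Pads are 22 mm wide; open, the fingers measure 114 mm over their backs; the gripper's body (76 mm by 85 mm) begins 54 mm behind the grasp point. The pads swing forward as they close: fully open they stand 13 mm farther back than shut.
Start: joints at [1.169, 0.477, 0.022, 1.555, -0.011, 1.109, -0.083], TCP at [0.195, -0.646, 0.206] pointing down, gripper open.
Joint ranges: [-2.96, 2.96], [-0.34, 2.1], [-1.41, 1.46], [0.24, 2.44], [-1.37, 4.51], [0.17, 1.92], [-2.96, 2.96]. Speed limits (rad/s): [2.39, 2.39, 3.14, 3.14, 3.14, 3.14, 3.14].

INTERFACE

Orientations are given as a unit quaternion [w, x, y, z].
In Python, from station import get_obs, read_camera, calibration, hand_in, recognise, outline_of, place_of gives the robot as it stands.
- The arm moves only by the tool move_arm, never from a script. Its argument "steps" is a list of rows, each an object with "fingers": the finger opening in mm, from 0 to 85.4; "translation": the shift along the world's x, y, z in mm, a list of three; "turn": the turn about the world's z in rad. In form: [{"fingers": fingers, "translation": [dx, dy, dz], "turn": turn}, ...]. A call has 1 to 10 rows; each row shifts and turns the commanded pose from where the row before left it; what a row does not reach is not made up. A row lasts 1/8 s, in which the tool goes at most 62.5 mm and 10.7 degrees, less where a joint would pass 70% of its speed; a pose out of reach is approached as far as the arm can. A call with a gripper value outside its range is refused whole. The fingers move at their own pace and stop on an object; "newtons" is the grip in N (left out, the last holds). Time passes only in rows, so rows that do not move let the fingers close. It gives the time, the measured TCP pose, the force and the opening at its end, in the units of the state.
- get_obs(): the state, without advancing time (a new reading comes with each control period).
- read_camera(name): name is "side" or "top" or "wrist"; returns the picture (384x512x3 uint8, blue, green, red); there is no depth.
- calibration(name): a dict with "camera_matrix" (3x3 intrinsics, pixels), "rvec" (rotation vector, rad) and "tvec" (3), from world to camera coordinates, as OpenCV has them. Camera axes: x right, y down, z forward; pixel columns grow to the right and rows downward; lengths in m; the calibration is good to about 2 mm. A picture is of the moment at which its call begins: read the wrist's pose just before it. calibration takes no time and is no camera call; for the wrist camera it gives the pose at the moment of the call.
- hand_in(): hands the job in, once; it reports no verdict.
Trained networks look in the newest picture that a camera, given by its name, has taken for a name from the list of things; names that differ only in an ending like _2 or _b are one class to them, and where a whole thing is asked for, a point or a joint stands for the part that bears it (a point fixed in the world has none). Each returns a list of dicts, best first, with "conf" (0 to 1); they miss things now and then, are a little off and sometimes report something else, mostly with a low value. They report only what shows in the picture. A call takes as long as a camera call. They do not tell look-alikes from the thing itself.
- recognise(camera, name): "xy" ([column, row] in pixels, amid what is visible of it).
- outline_of(camera, name): "mask" (384x512 bool, what is visible of it) and "xy" ([column, row] in pixels, amid what is visible of it).
- place_of(camera, name): "xy" ([column, row] in pixels: a listed point, or the origin of a listed thing).
The state is a dict: "t": time; "q": joint angles; "joint_vel": joint speeds; "joint_torque": joint torques, N m; "eef_pos": TCP position; "tool_rot": TCP orientation; "contact_force": force on the tool from outside, world axes, zero at the start; "torque": the same for the moment, N m; "gripper_width": opening from 0.0 (shut) to 1.0 (fully open).
Only numpy, scipy, OpenCV 4.12 (cv2) and the standard library are available. Lean on these libraries where they do the work, as an engineer would, in place of code of your own. Each camera call takes 0.05 s, during which the arm holds its last target.

## Working session

There is one attempt and no reset: what is moved stays moved. The work goes in short steps, Python scripts to look and compute and a tool call to move; the robot and the scene stay as the last step left them, time stands still between calls to the robot, and variables do not carry over. Pictures are saved under pics/ and viewed, and the job is handed in when it is done.

Besides the shell and the picture viewer there is one more tool, called after ">>>" as a command line: name --argument value ..., lists and objects as JSON in quotes. move_arm: Moves the arm, as the interface text tells. Its arguments: {"type":"object","properties":{"steps":{"type":"array"},"newtons":{"type":"number"}},"required":["steps"]}

```bash
mkdir -p pics; ls; python3 - <<'E'
from station import *
import cv2
o=get_obs();print(o['t'],o['eef_pos'],o['tool_rot'],o['gripper_width'],o['contact_force'])
for c in ['side','top','wrist']:
    cv2.imwrite(f'pics/{c}0.png',read_camera(c))
    k=calibration(c);print(c,k)
E
```

```text
pics
0.0 [ 0.19527405 -0.64545188  0.20471825] [-5.11100228e-04  8.02984793e-01 -5.95998786e-01 -7.79427756e-04] 1.0013697266940733 [0.19913725 0.60607888 0.59494047]
side {'camera_matrix': array([[491.53558646,   0.        , 258.59077203],
       [  0.        , 491.53558646, 191.20112983],
       [  0.        ,   0.        ,   1.        ]]), 'rvec': array([ 0.58269465, -2.67520772,  1.19170159]), 'tvec': array([0.46180623, 0.22146638, 1.20885148])}
top {'camera_matrix': array([[385.86835868,   0.        , 256.26956022],
       [  0.        , 385.86835868, 191.29120792],
       [  0.        ,   0.        ,   1.        ]]), 'rvec': array([ 2.11950981, -2.14043254,  0.22500344]), 'tvec': array([-0.0058834 ,  0.53195135,  1.2184369 ])}
wrist {'camera_matrix': array([[286.15097023,   0.        , 252.17119187],
       [  0.        , 286.15097023, 189.47248458],
       [  0.        ,   0.        ,   1.        ]]), 'rvec': array([-2.34426664,  1.73750263,  0.23590601]), 'tvec': array([-0.67409126, -0.03395554,  0.37842775])}
```

View pics/side0.png

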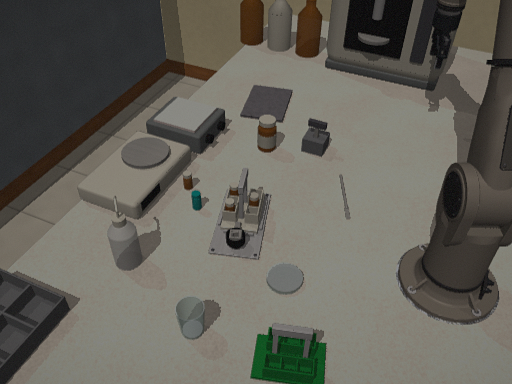

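View pics/top0.png

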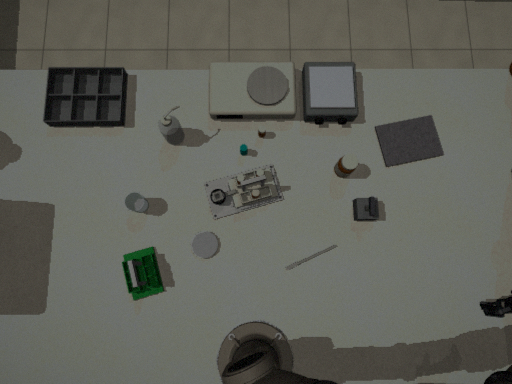

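View pics/wrist0.png

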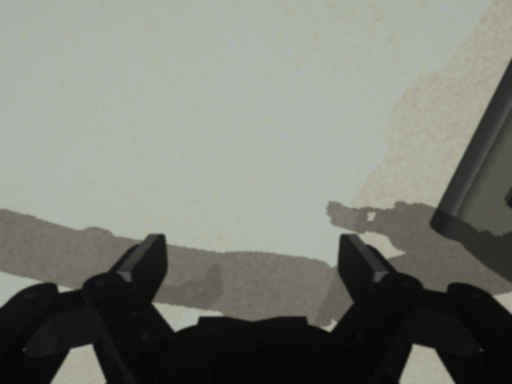

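The side view shows the key in its stand at about (316,135), the knob at (236,237), and the white rack at (243,200). In the top view the stand is at (366,208), the knob at (218,197), and the rack at (255,185). The green look-alike rack is well away from these.

```bash
cat > h.py <<'E'
from station import *
import cv2,numpy as np
from scipy.spatial.transform import Rotation as R
def cam(c):
    k=calibration(c);return k['camera_matrix'],cv2.Rodrigues(k['rvec'])[0],np.array(k['tvec']).ravel()
def proj(C,p): 
    K,Rm,t=C; q=K@(Rm@np.array(p,float)+t); return q[:2]/q[2]
def plane(C,uv,z):
    K,Rm,t=C; d=Rm.T@np.linalg.inv(K)@np.array([*uv,1.]); o=-Rm.T@t; return o+d*(z-o[2])/d[2]
def tri(C1,u1,C2,u2):
    P=[C[0]@np.c_[C[1],C[2]] for C in (C1,C2)]
    X=cv2.triangulatePoints(P[0],P[1],np.float64(u1).reshape(2,1),np.float64(u2).reshape(2,1)).ravel(); return X[:3]/X[3]
np.set_printoptions(precision=4,suppress=True)
E
python3 - <<'E'
from h import *
S,T=cam('side'),cam('top')
Z=dict(key_grip=.093,recess=.05,bar_end=.027,rack_grip=.125,dock=0,stand=0,rack=.008,key=.01)
read_camera('side');read_camera('top')
for n in Z:
    a=place_of('side',n);b=place_of('top',n)
    print(n)
    for r in a[:2]: print('  s',np.array(r['xy']),round(r['conf'],2),plane(S,r['xy'],Z[n])[:2])
    for r in b[:2]: print('  t',np.array(r['xy']),round(r['conf'],2),plane(T,r['xy'],Z[n])[:2])
    if a and b: print('  tri',tri(S,a[0]['xy'],T,b[0]['xy']))
print(get_obs()['t'])
E
python3 - <<'E'
import cv2
a=cv2.imread('pics/side0.png');b=cv2.imread('pics/top0.png')
x=cv2.resize(a[100:270,195:365],None,fx=3.5,fy=3.5,interpolation=cv2.INTER_CUBIC);cv2.imwrite('pics/s1.png',x)
x=cv2.resize(b[155:230,195:390],None,fx=4.1,fy=4.1,interpolation=cv2.INTER_CUBIC);cv2.imwrite('pics/t1.png',x)
E
```

```text
key_grip
  s [315.8 123.2] 0.62 [ 0.48   -0.3768]
  s [231.6 197.1] 0.49 [0.5669 0.0409]
  t [366.5 207.7] 0.48 [ 0.468  -0.3591]
  tri [ 0.4703 -0.3531  0.1097]
recess
  s [236.5 233.9] 0.77 [0.5159 0.1173]
  t [263.  135.4] 0.5 [ 0.7248 -0.0362]
  t [216.4 196.3] 0.49 [0.5164 0.1198]
  tri [ 0.6832 -0.0623 -0.1597]
bar_end
  s [237.1 218.9] 0.93 [0.5482 0.0485]
  t [237.6 191. ] 0.64 [0.538  0.0509]
  tri [0.5426 0.0523 0.0317]
rack_grip
  s [292.5 333.7] 0.71 [0.2705 0.3697]
  s [244.6 181.4] 0.6 [0.5471 0.0031]
  t [251.1 176. ] 0.69 [0.5663 0.006 ]
  t [132.1 272.9] 0.6 [0.2749 0.3603]
  tri [ 0.5189 -0.0267 -0.5576]
dock
  s [243.6 215.8] 0.72 [0.5491 0.0062]
  s [316.2 122.9] 0.42 [ 0.5166 -0.5124]
  t [251.7 187.2] 0.91 [0.5561 0.0033]
  tri [ 0.5534  0.0024 -0.0044]
stand
  s [314.1 147.9] 0.61 [ 0.4754 -0.3732]
rack
  s [291.4 359.6] 0.84 [0.2697 0.3579]
  s [244.1 215.7] 0.8 [0.5446 0.0125]
  t [144.2 275.1] 0.85 [0.2658 0.3554]
  t [252.5 189.3] 0.55 [0.5472 0.0008]
  tri [0.2684 0.3566 0.0062]
key
  s [316.8 147.3] 0.61 [ 0.465  -0.3671]
  t [364.6 209.9] 0.59 [ 0.4727 -0.3779]
  tri [ 0.4711 -0.382  -0.0016]
1.05
```

View pics/s1.png

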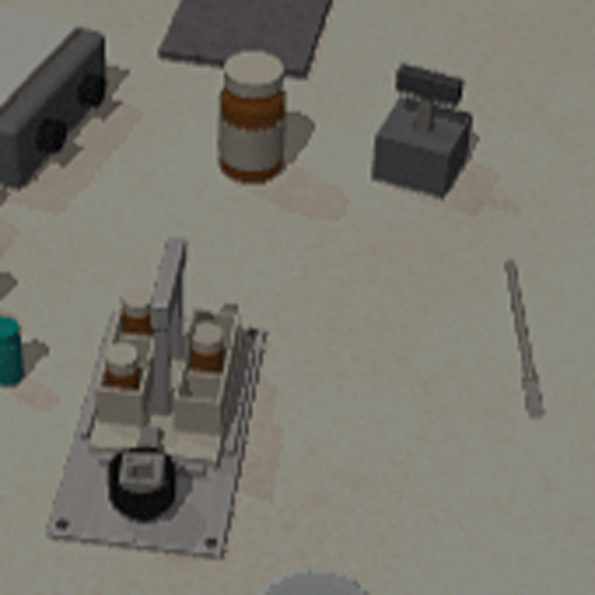

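View pics/t1.png

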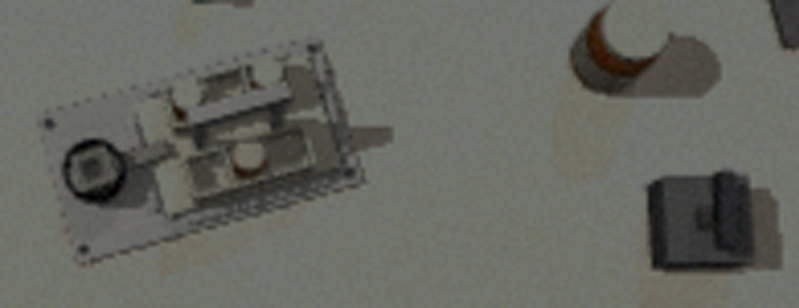

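```bash
python3 - <<'E'
from h import *
W=cam('wrist');o=get_obs();q=o['tool_rot'];M=R.from_quat([q[1],q[2],q[3],q[0]]).as_matrix()
c=-W[1].T@W[2];print('cam world',c,'in tool',M.T@(c-o['eef_pos']));print('axes cam in tool',M.T@W[1].T); print('toolx yaw',np.arctan2(M[1,0],M[0,0]))
print(proj(W,o['eef_pos']))
T=cam('top')
# key bar ends in top crop -> world at top of bar z=.105
for u in [(728,172),(738,250)]:
    p=(195+u[0]/4.1,155+u[1]/4.1);print(plane(T,p,.105))
for u in [(48,124),(313,48),(83,250),(350,172)]:
    p=(195+u[0]/4.1,155+u[1]/4.1);print(plane(T,p,.008))
E
```

```text
cam world [ 0.2607 -0.6262  0.3737] in tool [-0.0002 -0.0682 -0.168 ]
axes cam in tool [[ 1.      0.0011  0.0002]
 [-0.0011  0.9644  0.2646]
 [ 0.0001 -0.2646  0.9644]]
toolx yaw -1.2770174352310464
[252.3524 223.3414]
[ 0.5003 -0.3769  0.105 ]
[ 0.4399 -0.3804  0.105 ]
[0.5625 0.1566 0.008 ]
[ 0.6261 -0.065   0.008 ]
[0.4569 0.1266 0.008 ]
[ 0.5199 -0.0937  0.008 ]
```

>>> move_arm --steps '[{"fingers": 85, "translation": [35, 38, 0], "turn": -0.12}, {"fingers": 85, "translation": [35, 38, 0], "turn": -0.11}, {"fingers": 85, "translation": [35, 39, 0], "turn": 0}, {"fingers": 85, "translation": [35, 39, 0], "turn": 0}, {"fingers": 85, "translation": [35, 39, 0], "turn": 0}, {"fingers": 85, "translation": [35, 39, 0], "turn": 0}, {"fingers": 85, "translation": [35, 38, 0], "turn": 0}, {"fingers": 85, "translation": [0, 0, 0], "turn": 0}, {"fingers": 85, "translation": [0, 0, 0], "turn": 0}]'

```text
t: 2.17
eef_pos: [0.4401, -0.3766, 0.2057]
tool_rot: [0.0, 0.729, -0.684, 0.0]
contact_force: [-0.1, -1.4, -0.7]
gripper_width: 0.994
```

```bash
cat > look.py <<'E'
from h import *
import sys
o=get_obs();W=cam('wrist');im=read_camera('wrist');cv2.imwrite(f'pics/{sys.argv[1]}.png',im)
q=o['tool_rot'];M=R.from_quat([q[1],q[2],q[3],q[0]]).as_matrix()
print('t',o['t'],'eef',o['eef_pos'],'yaw',np.arctan2(M[1,0],M[0,0]),'zax',M[:,2],'F',o['contact_force'],'w',o['gripper_width'],'q',o['q'])
for a in sys.argv[2:]:
    n,z=a.split(':')
    for r in place_of('wrist',n)[:2]: print(n,np.array(r['xy']),round(r['conf'],2),plane(W,r['xy'],float(z)))
E
python3 look.py w1 key_grip:.093 stand:0 key:.01
```

```text
t 2.175 eef [ 0.4401 -0.3766  0.2057] yaw -1.5070552879434613 zax [-0.0004 -0.0005 -1.    ] F [-0.1445 -1.3764 -0.6969] w 0.9941486701792818 q [ 0.6462  0.322  -0.0581  1.7874  0.0221  1.0329 -0.9273]
key_grip [253.3 147.6] 0.86 [ 0.4736 -0.3751  0.093 ]
stand [253. 136.] 0.57 [ 0.477  -0.3749  0.    ]
key [252.7 138.5] 0.58 [ 0.4747 -0.3746  0.01  ]
```

View pics/w1.png

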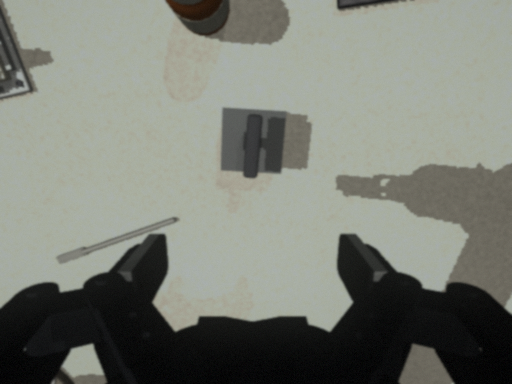

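```bash
python3 - <<'E'
from h import *
im=cv2.imread('pics/w1.png')
x=cv2.resize(im[100:185,210:320],None,fx=6,fy=6,interpolation=cv2.INTER_CUBIC)
x=cv2.convertScaleAbs(x,alpha=2,beta=0);cv2.imwrite('pics/w1c.png',x)
W=cam('wrist')
rs=place_of('wrist','key_grip')
r=outline_of('wrist','key')
for a in r[:2]:
    m=a['mask'].astype(np.uint8);print(a['conf'],a['xy'],m.sum(),cv2.minAreaRect(cv2.findNonZero(m)))
E
```

```text
0.88 [251.7, 145.2] 998 ((252.56150817871094, 145.3237762451172), (16.749113082885742, 64.4614486694336), 5.19442892074585)
```

View pics/w1c.png

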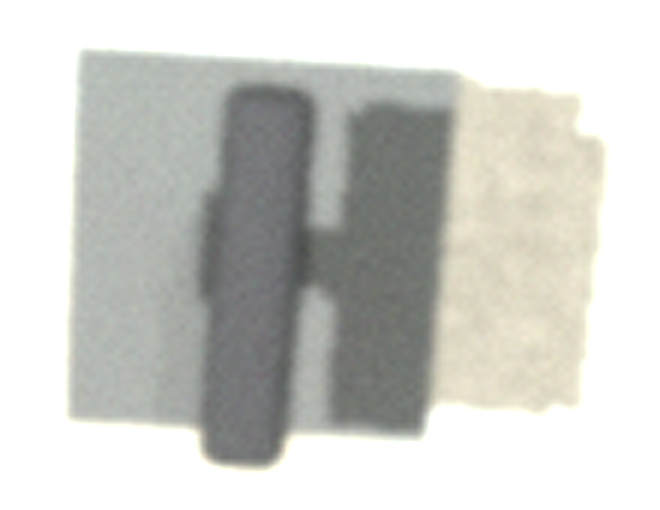

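```bash
python3 - <<'E'
from h import *
W=cam('wrist')
f=lambda u:plane(W,(210+u[0]/6,100+u[1]/6),.105)
a=f((272,88));b=f((243,463));print(a,b,np.linalg.norm(a-b),(a+b)/2,np.arctan2(*(a-b)[[1,0]]))
for u,v in [((82,50),(70,415)),((458,75),(425,435)),((70,415),(425,435)),((82,50),(458,75))]:
    g=lambda u:plane(W,(210+u[0]/6,100+u[1]/6),.05)
    a,b=g(u),g(v);print(a[:2],b[:2],np.arctan2(*(a-b)[[1,0]]))
E
```

```text
[ 0.5046 -0.3754  0.105 ] [ 0.4462 -0.3746  0.105 ] 0.058363572546104976 [ 0.4754 -0.375   0.105 ] -0.013791892483669146
[ 0.5084 -0.3412] [ 0.441  -0.3413] 0.002579076649117754
[ 0.5084 -0.4096] [ 0.4414 -0.4096] -0.00016813643637824394
[ 0.441  -0.3413] [ 0.4414 -0.4096] 1.5765172063241137
[ 0.5084 -0.3412] [ 0.5084 -0.4096] 1.5698621798860228
```

The wrist view shows the key bar at (253,146). The stand's yaw is about 0, with its centre near (0.475, -0.375), so the two agree. Next I descend to grasp the bar.

>>> move_arm --steps '[{"fingers": 45, "translation": [17, 1, -20], "turn": -0.07}, {"fingers": 45, "translation": [17, 0.5, -30], "turn": 0}, {"fingers": 45, "translation": [0, 0, -30], "turn": 0}, {"fingers": 45, "translation": [0, 0, -25], "turn": 0}, {"fingers": 45, "translation": [0, 0, -15], "turn": 0}, {"fingers": 45, "translation": [0, 0, -11], "turn": 0}, {"fingers": 45, "translation": [0, 0, 0], "turn": 0}, {"fingers": 45, "translation": [0, 0, 0], "turn": 0}]' --newtons 60

```text
t: 3.48
eef_pos: [0.475, -0.375, 0.0756]
tool_rot: [0.0, -0.705, 0.709, -0.001]
contact_force: [0.7, 0.6, -0.1]
gripper_width: 0.53
```

```bash
python3 look.py w2
```

```text
t 3.475 eef [ 0.475  -0.375   0.0756] yaw -1.5771081498321422 zax [ 0.0012 -0.0008 -1.    ] F [ 0.6581  0.594  -0.076 ] w 0.5299217250460108 q [ 0.6049  0.5115 -0.0524  1.835   0.036   0.7945 -1.0431]
```

View pics/w2.png

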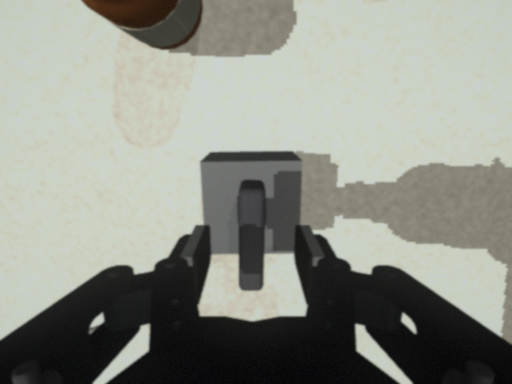

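The key bar sits centred between the fingers at (251,235), so I close on it and lift.

>>> move_arm --steps '[{"fingers": 8, "translation": [0, 0, 0], "turn": 0}, {"fingers": 8, "translation": [0, 0, 0], "turn": 0}, {"fingers": 8, "translation": [0, 0, 0], "turn": 0}, {"fingers": 8, "translation": [0, 0, 0], "turn": 0}, {"fingers": 8, "translation": [0, 0, 0], "turn": 0}, {"fingers": 8, "translation": [0, 0, 0], "turn": 0}]' --newtons 80

```text
t: 4.28
eef_pos: [0.4751, -0.3749, 0.0754]
tool_rot: [0.0, -0.705, 0.709, -0.001]
contact_force: [-0.0, -0.1, 6.6]
gripper_width: 0.121
```

```bash
python3 look.py w3
```

```text
t 4.275 eef [ 0.4751 -0.3749  0.0754] yaw -1.5770125777187305 zax [ 0.0012 -0.0008 -1.    ] F [-0.001  -0.1155  6.5554] w 0.12096151428173682 q [ 0.6048  0.5117 -0.0524  1.835   0.036   0.7943 -1.0431]
```

View pics/w3.png

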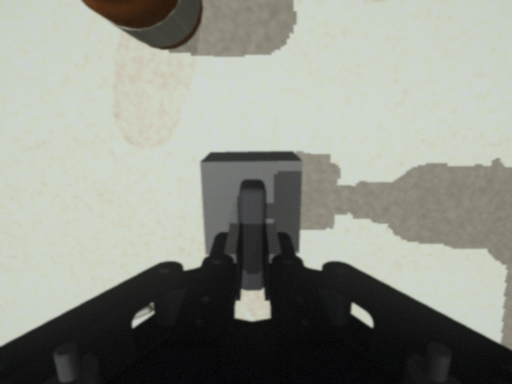

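>>> move_arm --steps '[{"fingers": 8, "translation": [0, 0, 15], "turn": 0}, {"fingers": 8, "translation": [0, 0, 35], "turn": 0}, {"fingers": 8, "translation": [0, 0, 55], "turn": 0}, {"fingers": 8, "translation": [0, 20, 45], "turn": 0.1}, {"fingers": 8, "translation": [0, 45, 10], "turn": 0.1}, {"fingers": 8, "translation": [0, 55, 0], "turn": 0.1}, {"fingers": 8, "translation": [0, 60, 0], "turn": 0.09}, {"fingers": 8, "translation": [0, 60, 0], "turn": 0}, {"fingers": 8, "translation": [0, 60, 0], "turn": 0}]'

```text
t: 5.45
eef_pos: [0.4739, -0.0728, 0.2353]
tool_rot: [0.0, 0.829, -0.559, 0.0]
contact_force: [1.5, 0.1, -0.3]
gripper_width: 0.123
```

>>> move_arm --steps '[{"fingers": 8, "translation": [-5, 60, 0], "turn": 0}, {"fingers": 8, "translation": [-10, 55, 0], "turn": 0}, {"fingers": 8, "translation": [-10, 40, 0], "turn": 0}, {"fingers": 8, "translation": [0, 10, 0], "turn": 0}, {"fingers": 8, "translation": [0, 0, 0], "turn": 0}, {"fingers": 8, "translation": [0, 0, 0], "turn": 0}, {"fingers": 8, "translation": [0, 0, 0], "turn": 0}]'

```text
t: 6.32
eef_pos: [0.4497, 0.089, 0.2346]
tool_rot: [0.0, 0.828, -0.56, 0.0]
contact_force: [0.3, -0.2, 0.1]
gripper_width: 0.121
```

```bash
python3 look.py w4 recess:.05 bar_end:.027 rack_grip:.125 dock:0 key:.17 rack:.008; python3 - <<'E'
from h import *
cv2.imwrite('pics/side1.png',read_camera('side'))
E
```

```text
t 6.325 eef [0.4497 0.089  0.2346] yaw -1.189491928243132 zax [-0.0002 -0.0004 -1.    ] F [ 0.2726 -0.2105  0.0938] w 0.1213120416049344 q [ 0.0843  0.1158 -0.4453  1.9909  0.0578  1.0471 -1.5769]
recess [252.2 100.9] 0.88 [0.5235 0.1187 0.05  ]
bar_end [301.4 108.6] 0.59 [0.5388 0.0578 0.027 ]
rack_grip [380.3 114. ] 0.59 [0.5552 0.0019 0.125 ]
key [249.1 193.9] 0.95 [0.4492 0.0916 0.17  ]
rack [ 35.8 201.9] 0.8 [0.2783 0.3575 0.008 ]
rack [340.6 116.2] 0.64 [0.5507 0.0023 0.008 ]
```

View pics/w4.png

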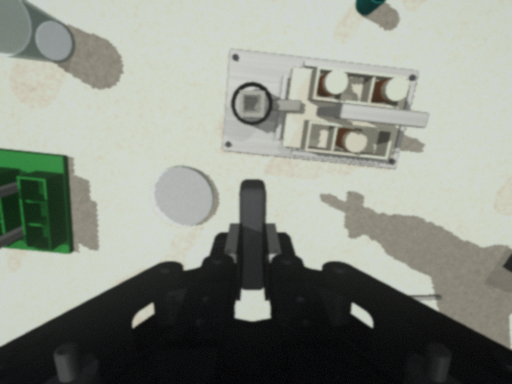

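View pics/side1.png

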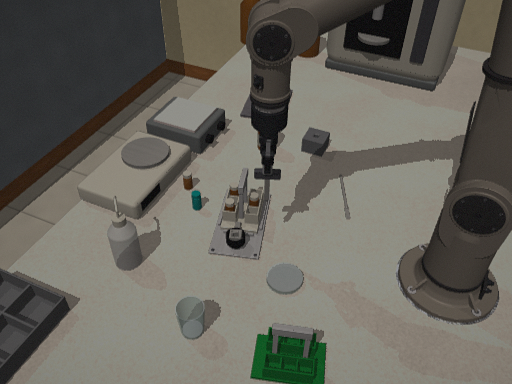

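The key hangs straight and centred (249,194). The knob is at (252,101) and the clamp arm points right, towards the rack. I crop in to measure the recess precisely.

```bash
python3 - <<'E'
from h import *
im=cv2.imread('pics/w4.png')
x=cv2.resize(im[40:180,210:440],None,fx=3.4,fy=3.4,interpolation=cv2.INTER_CUBIC);cv2.imwrite('pics/w4c.png',x)
x=cv2.resize(im[75:135,222:306],None,fx=9,fy=9,interpolation=cv2.INTER_CUBIC);cv2.imwrite('pics/w4d.png',x)
E
```

```text
(no output)
```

View pics/w4d.png

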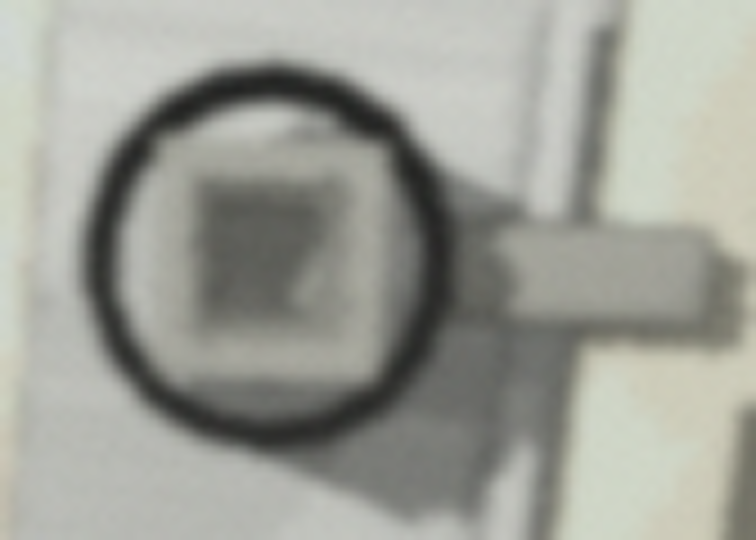

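View pics/w4c.png

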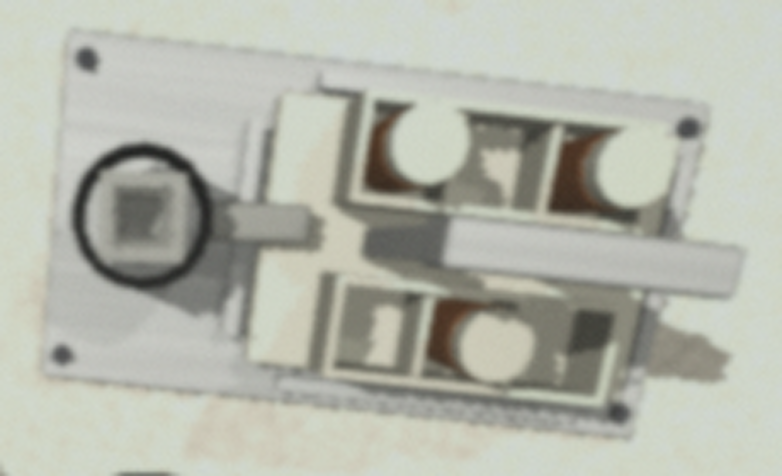

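```bash
python3 - <<'E'
from h import *
W=cam('wrist')
print(plane(W,(251.7,102.9),.05), plane(W,(251.6,103),.05))
f=lambda x,y,z:plane(W,(210+x/3.4-.35,40+y/3.4-.35),z)
for p in [(88,58),(688,127),(62,355),(619,411)]: print(f(*p,.008))
a,b=f(445,243,.137),f(743,272,.137)
print('bar',a,b,np.linalg.norm(a-b),(a+b)/2)
# side camera recess & ring
S=cam('side');r=None
for c in('side','top'):
    read_camera(c)
    for n,z in(('recess',.05),('bar_end',.027)):
        for r in place_of(c,n)[:2]:print(c,n,r['xy'],r['conf'],plane(cam(c),r['xy'],z))
E
```

```text
[0.521  0.1199 0.05  ] [0.5208 0.12   0.05  ]
[0.5663 0.1604 0.008 ]
[ 0.6293 -0.0594  0.008 ]
[0.4597 0.1304 0.008 ]
[ 0.5239 -0.089   0.008 ]
bar [0.5423 0.0426 0.137 ] [ 0.5653 -0.0341  0.137 ] 0.08003739740545585 [0.5538 0.0042 0.137 ]
side recess [236.0, 233.8] 0.93 [0.5172 0.1176 0.05  ]
side bar_end [287.5, 277.1] 0.75 [0.3532 0.173  0.027 ]
side bar_end [237.7, 223.0] 0.68 [0.54   0.0616 0.027 ]
top recess [203.6, 243.6] 0.55 [0.3629 0.1594 0.05  ]
top bar_end [203.3, 242.8] 0.72 [0.3668 0.1631 0.027 ]
```

Three checks agree to about 1 mm:
- Recess at (0.5208, 0.120).
- Dock bolts give the knob at (0.5204, 0.1197) and dock yaw 0.282.
- Handle bar measures 80.0 mm long, centred at (0.5538, 0.0042).

Next I hover the tip over the recess.

>>> move_arm --steps '[{"fingers": 8, "translation": [25, 11, 0], "turn": 0}, {"fingers": 8, "translation": [30, 13, -10], "turn": 0}, {"fingers": 8, "translation": [16, 7, -30], "turn": 0}, {"fingers": 8, "translation": [0, 0, -35], "turn": 0}, {"fingers": 8, "translation": [0, 0, -25], "turn": 0}, {"fingers": 8, "translation": [0, 0, 0], "turn": 0}, {"fingers": 8, "translation": [0, 0, 0], "turn": 0}]'

```text
t: 7.9
eef_pos: [0.5212, 0.1217, 0.1357]
tool_rot: [-0.001, 0.829, -0.559, 0.0]
contact_force: [0.6, 0.4, -1.0]
gripper_width: 0.125
```

```bash
python3 look.py w5 recess:.05 key:.07; python3 - <<'E'
from h import *
im=cv2.imread('pics/w5.png')
cv2.imwrite('pics/w5c.png',cv2.resize(im[120:240,190:320],None,fx=5,fy=5,interpolation=cv2.INTER_CUBIC))
s=read_camera('side');t=read_camera('top')
o=get_obs();p=o['eef_pos']
for c in('side','top'):
    print(c,'tip',proj(cam(c),p-[0,0,.0654]),'mouth',proj(cam(c),[.5206,.1198,.05]))
a=cv2.resize(s[180:270,190:290],None,fx=4,fy=4,interpolation=cv2.INTER_CUBIC);b=cv2.resize(t[150:240,170:270],None,fx=4,fy=4,interpolation=cv2.INTER_CUBIC)
cv2.imwrite('pics/st5.png',np.hstack([a,b]))
E
```

```text
t 7.9 eef [0.5212 0.1217 0.1357] yaw -1.1870197649581429 zax [ 0.0013  0.0004 -1.    ] F [ 0.598   0.4091 -1.0237] w 0.12523559936867193 q [ 0.003   0.3631 -0.4264  1.9363  0.1919  0.8799 -1.7086]
recess [254.6 190.6] 0.67 [0.5199 0.1188 0.05  ]
key [257.3 192. ] 0.64 [0.5246 0.1184 0.07  ]
side tip [233.791  228.8571] mouth [234.4042 233.9719]
top tip [215.335  193.7678] mouth [216.4013 195.0362]
```

View pics/w5c.png

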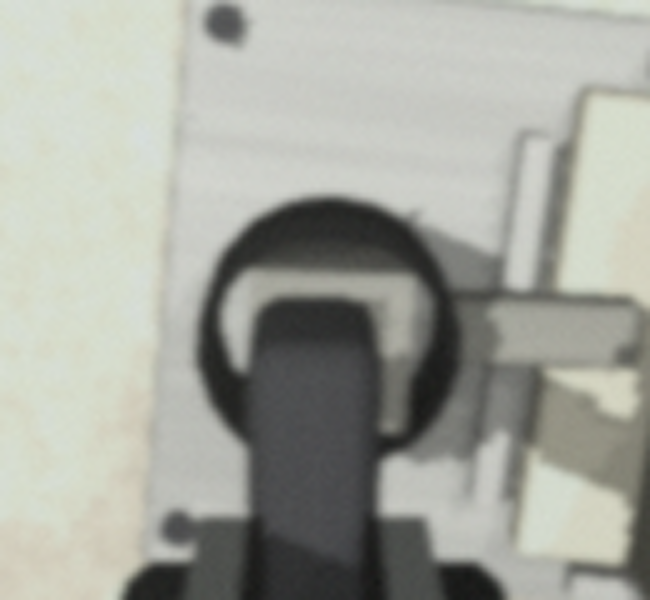

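View pics/st5.png

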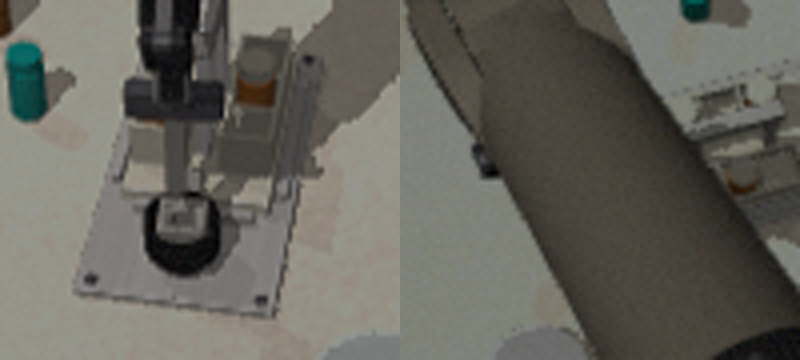

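```bash
python3 - <<'E'
from h import *
W=cam('wrist')
for z in(.05,): print(plane(W,(255.2,193.5),z),plane(W,(255.2,190.6),z))
for p in [(225,22),(179,528)]: print(plane(W,(190+p[0]/5-.4,120+p[1]/5-.4),.008))
o=get_obs();print(o['eef_pos'],o['t'])
S=cam('side')
print(plane(S,(234.2,229),.0703),plane(S,(235.8,234),.05))
E
```

```text
[0.5174 0.117  0.05  ] [0.52   0.1181 0.05  ]
[0.5661 0.1589 0.008 ]
[0.4601 0.1289 0.008 ]
[0.5211 0.1216 0.1357] 8.15
[0.5199 0.1216 0.0703] [0.5174 0.1184 0.05  ]
```

The side view shows the tip at (234,229) and the recess at (235.8,234). Both the side and wrist views put the tip about 3 mm too far in +y. I shift by that amount and go down slowly.

>>> move_arm --steps '[{"fingers": 8, "translation": [-1.5, -3, 0], "turn": 0}, {"fingers": 8, "translation": [0, 0, -8], "turn": 0}, {"fingers": 8, "translation": [0, 0, -8], "turn": 0}, {"fingers": 8, "translation": [0, 0, -6], "turn": 0}, {"fingers": 8, "translation": [0, 0, -4], "turn": 0}, {"fingers": 8, "translation": [0, 0, 0], "turn": 0}]'

```text
t: 8.9
eef_pos: [0.5187, 0.1184, 0.1083]
tool_rot: [0.0, 0.829, -0.559, -0.0]
contact_force: [-0.7, -0.5, -0.6]
gripper_width: 0.126
```

```bash
python3 look.py w6; python3 - <<'E'
from h import *
o=get_obs();print(o['torque'])
s=read_camera('side')
im=cv2.imread('pics/w6.png')
a=cv2.resize(s[180:260,190:290],None,fx=4,fy=4,interpolation=cv2.INTER_CUBIC);b=cv2.resize(im[150:230,205:305],None,fx=4,fy=4,interpolation=cv2.INTER_CUBIC)
cv2.imwrite('pics/st6.png',np.hstack([a,b]))
E
```

```text
t 8.9 eef [0.5187 0.1184 0.1083] yaw -1.186917464887477 zax [-0.0008 -0.0001 -1.    ] F [-0.6681 -0.4969 -0.6374] w 0.1261705462438887 q [-0.003   0.3962 -0.4161  1.9641  0.2139  0.8244 -1.7236]
[ 0.0134  0.0252 -0.0004]
```

View pics/st6.png

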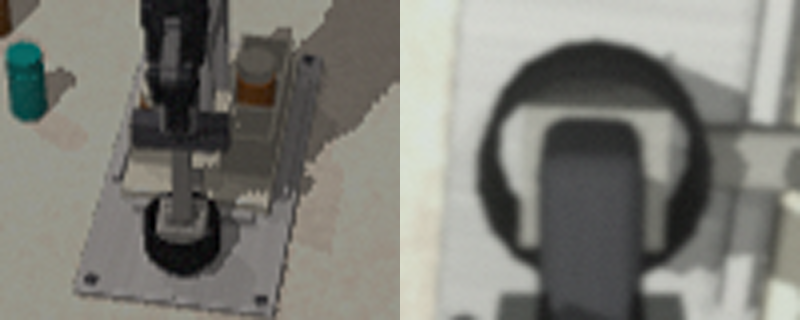

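The tip is inside the mouth with almost no force, and the key is centred on the ring in the wrist view. I keep going down.

>>> move_arm --steps '[{"fingers": 8, "translation": [0, 0, -5], "turn": 0}, {"fingers": 8, "translation": [0, 0, -5], "turn": 0}, {"fingers": 8, "translation": [0, 0, -3], "turn": 0}, {"fingers": 8, "translation": [0, 0, -2], "turn": 0}, {"fingers": 8, "translation": [0, 0, 0], "turn": 0}]'

```text
t: 9.62
eef_pos: [0.5191, 0.1185, 0.0937]
tool_rot: [-0.0, 0.829, -0.559, 0.0]
contact_force: [-0.3, 0.3, -1.1]
gripper_width: 0.117
```

>>> move_arm --steps '[{"fingers": 8, "translation": [0, 0, -1], "turn": 0}, {"fingers": 8, "translation": [0, 0, -1], "turn": 0}, {"fingers": 8, "translation": [0, 0, 0], "turn": 0}]'

```text
t: 10.0
eef_pos: [0.5204, 0.119, 0.0932]
tool_rot: [-0.001, 0.829, -0.559, 0.001]
contact_force: [-0.9, 1.0, 9.0]
gripper_width: 0.122
```

Contact at the bottom: 9 N at the expected depth (z 0.0932). Now I turn counter-clockwise.

>>> move_arm --steps '[{"fingers": 8, "translation": [0, 0, 0.5], "turn": 0.1}, {"fingers": 8, "translation": [0, 0, 0], "turn": 0.1}, {"fingers": 8, "translation": [0, 0, 0], "turn": 0.1}, {"fingers": 8, "translation": [0, 0, 0], "turn": 0.1}, {"fingers": 8, "translation": [0, 0, 0], "turn": 0.1}, {"fingers": 8, "translation": [0, 0, 0], "turn": 0.1}]' --newtons 100

```text
t: 10.75
eef_pos: [0.5201, 0.1187, 0.0934]
tool_rot: [-0.001, 0.958, -0.288, 0.001]
contact_force: [0.0, -0.5, 6.5]
gripper_width: 0.115
```

```bash
python3 look.py w7; python3 -c "
from h import *
print(get_obs()['torque'])"
```

```text
t 10.75 eef [0.5201 0.1187 0.0934] yaw -0.5843857081205067 zax [ 0.0024  0.0004 -1.    ] F [ 0.0226 -0.4926  6.4961] w 0.11521331208151912 q [ 0.0976  0.4411 -0.5456  1.9673  0.3107  0.8129 -1.2056]
[-0.1633  0.106  -0.0907]
```

View pics/w7.png

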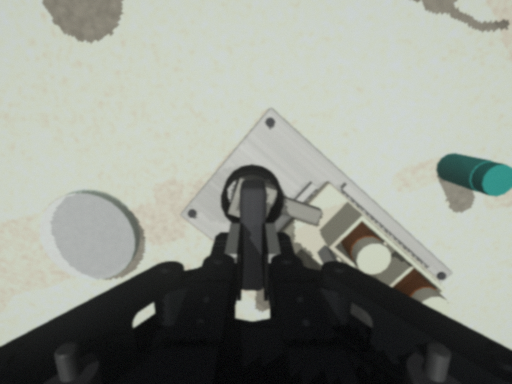

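The arm follows the key with the expected play lag. It shows at (305,212), angled about 15° from the tool x.

>>> move_arm --steps '[{"fingers": 8, "translation": [0, 0, 0], "turn": 0.12}, {"fingers": 8, "translation": [0, 0, 0], "turn": 0.12}, {"fingers": 8, "translation": [0, 0, 0], "turn": 0.12}, {"fingers": 8, "translation": [0, 0, 0], "turn": 0.12}, {"fingers": 8, "translation": [0, 0, 0], "turn": 0.12}, {"fingers": 8, "translation": [0, 0, 0], "turn": 0.12}, {"fingers": 8, "translation": [0, 0, 0], "turn": 0.12}, {"fingers": 8, "translation": [0, 0, 0], "turn": 0.12}]'

```text
t: 11.8
eef_pos: [0.5199, 0.1188, 0.0934]
tool_rot: [0.0, 0.982, 0.187, 0.001]
contact_force: [-2.0, -0.0, 7.6]
gripper_width: 0.114
```

```bash
python3 look.py w8; python3 -c "
from h import *
print(get_obs()['torque'])"
```

```text
t 11.8 eef [0.5199 0.1188 0.0934] yaw 0.376353460215438 zax [ 0.002   0.0003 -1.    ] F [-2.0296 -0.002   7.6107] w 0.11430884497874129 q [ 0.2638  0.497  -0.7655  1.957   0.451   0.8621 -0.3659]
[-0.0435  0.3428 -0.0906]
```

View pics/w8.png

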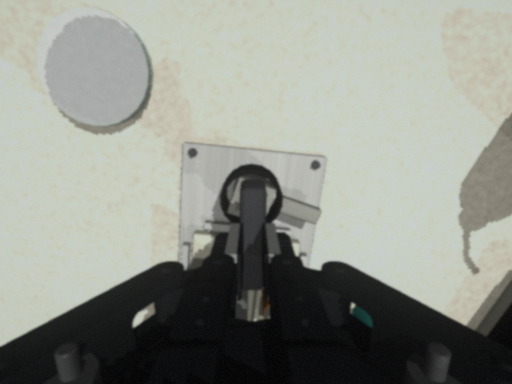

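>>> move_arm --steps '[{"fingers": 8, "translation": [0, 0, 0], "turn": 0.06}, {"fingers": 8, "translation": [0, 0, 0], "turn": 0.06}, {"fingers": 8, "translation": [0, 0, 0], "turn": 0.04}, {"fingers": 8, "translation": [0, 0, 0], "turn": 0}]'

```text
t: 12.35
eef_pos: [0.5199, 0.1188, 0.0934]
tool_rot: [0.0, 0.965, 0.263, 0.001]
contact_force: [-0.7, -0.3, 8.3]
gripper_width: 0.116
```

```bash
python3 look.py w9 ; python3 -c "
from h import *
print(get_obs()['torque'])"
```

```text
t 12.35 eef [0.5199 0.1188 0.0934] yaw 0.5328636403664212 zax [ 0.0018  0.0004 -1.    ] F [-0.7173 -0.3155  8.3092] w 0.11609485711613907 q [ 0.2901  0.5089 -0.8017  1.9555  0.4753  0.8724 -0.23  ]
[-0.1073  0.3568 -0.1364]
```

View pics/w9.png

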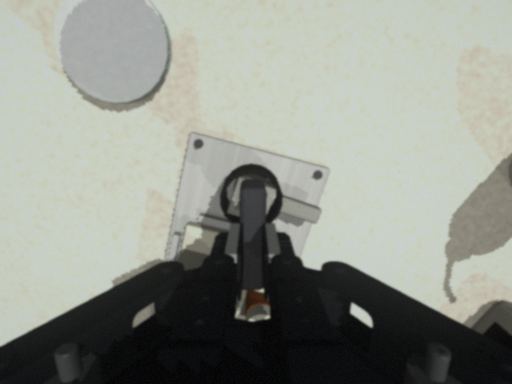

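>>> move_arm --steps '[{"fingers": 8, "translation": [0, 0, 0], "turn": 0.05}, {"fingers": 8, "translation": [0, 0, 0], "turn": 0}]'

```text
t: 12.65
eef_pos: [0.5199, 0.1188, 0.0934]
tool_rot: [0.0, 0.958, 0.287, 0.001]
contact_force: [-1.0, 0.0, 7.4]
gripper_width: 0.113
```

```bash
python3 look.py w10 bar_end:.027; python3 -c "
from h import *
print(get_obs()['torque'])
im=cv2.imread('pics/w10.png')
cv2.imwrite('pics/w10c.png',cv2.resize(im[120:250,160:340],None,fx=4.4,fy=4.4,interpolation=cv2.INTER_CUBIC))
"
```

```text
t 12.65 eef [0.5199 0.1188 0.0934] yaw 0.5827515589234574 zax [ 0.0019  0.0004 -1.    ] F [-0.9791  0.0287  7.3974] w 0.11325233187294452 q [ 0.2983  0.5128 -0.8131  1.9549  0.4832  0.8757 -0.1867]
bar_end [315.5 221.3] 0.98 [0.5821 0.128  0.027 ]
[-0.1084  0.3462 -0.1803]
```

View pics/w10c.png

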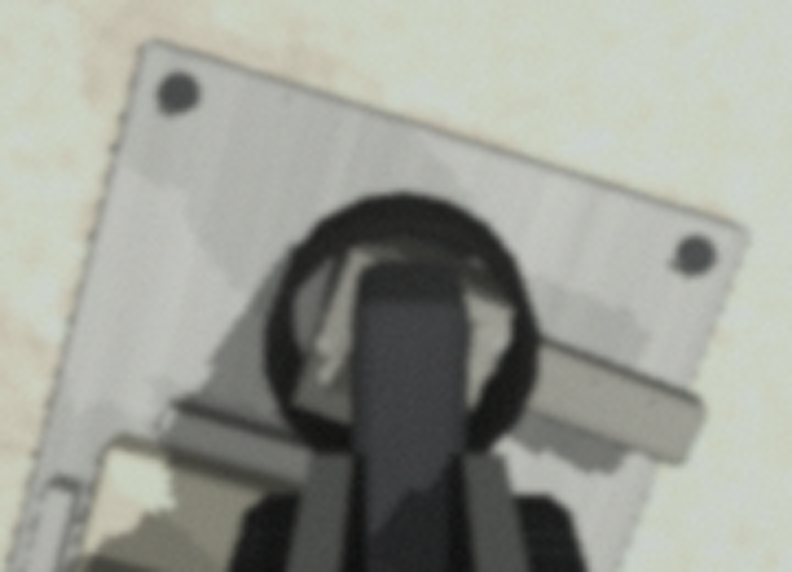

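```bash
python3 - <<'E'
from h import *
W=cam('wrist')
f=lambda x,y,z:plane(W,(160+x/4.4-.4,120+y/4.4-.4),z)
for (p,q,z) in [((545,343),(690,392),.032),((545,412),(675,462),.032),((178,93),(694,256),.008)]:
    a,b=f(*p,z),f(*q,z);print(a,b,np.arctan2(*(b-a)[[1,0]]))
E
```

```text
[0.5448 0.1313 0.032 ] [0.5738 0.1386 0.032 ] 0.2464030701168312
[0.5528 0.1199 0.032 ] [0.58   0.1254 0.032 ] 0.19917799373978734
[0.4602 0.1291 0.008 ] [0.5661 0.159  0.008 ] 0.27532714020283167
```

>>> move_arm --steps '[{"fingers": 8, "translation": [0, 0, 0], "turn": 0.06}, {"fingers": 8, "translation": [0, 0, 0], "turn": 0}]'

```text
t: 13.0
eef_pos: [0.52, 0.1188, 0.0934]
tool_rot: [0.0, 0.949, 0.316, 0.001]
contact_force: [-1.2, 0.0, 7.6]
gripper_width: 0.114
```

```bash
python3 look.py w11; python3 -c "
from h import *
print(get_obs()['torque'])
im=cv2.imread('pics/w11.png')
cv2.imwrite('pics/w11c.png',cv2.resize(im[120:250,160:340],None,fx=4.4,fy=4.4,interpolation=cv2.INTER_CUBIC))
"
```

```text
t 13.0 eef [0.52   0.1188 0.0934] yaw 0.6425428793790077 zax [ 0.0019  0.0005 -1.    ] F [-1.1781  0.0478  7.606 ] w 0.11409931292951259 q [ 0.3081  0.5177 -0.8269  1.9543  0.4926  0.8799 -0.1348]
[-0.0959  0.3549 -0.2276]
```

View pics/w11c.png

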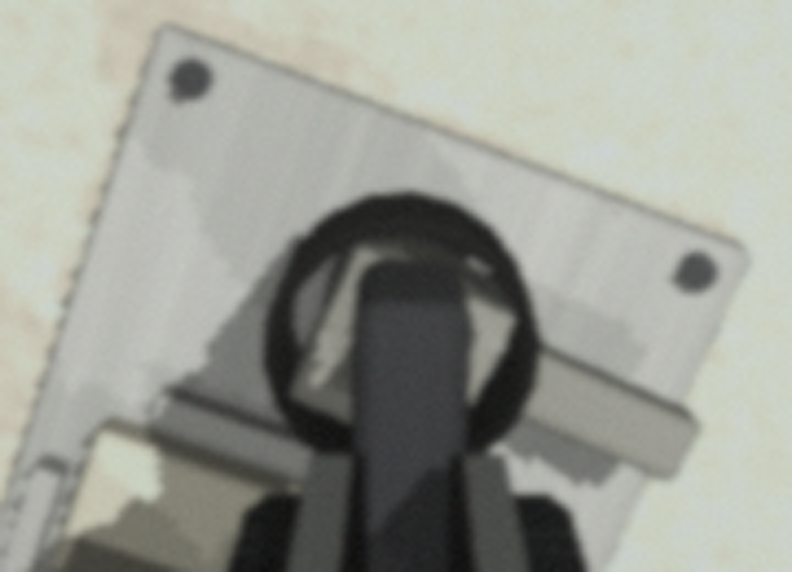

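The torque is rising (0.18 → 0.23 N m) while the arm stays fixed relative to the dock, so it is at the stop (θ ≈ 1.5). I relax, release the key and rise.

>>> move_arm --steps '[{"fingers": 8, "translation": [0, 0, 0.5], "turn": -0.1}, {"fingers": 40, "translation": [0, 0, 0], "turn": 0}, {"fingers": 40, "translation": [0, 0, 0], "turn": 0}, {"fingers": 40, "translation": [0, 0, 0], "turn": 0}, {"fingers": 40, "translation": [0, 0, 0], "turn": 0}, {"fingers": 40, "translation": [0, 0, 10], "turn": 0}, {"fingers": 40, "translation": [0, 0, 30], "turn": 0}, {"fingers": 40, "translation": [0, 0, 50], "turn": 0}, {"fingers": 40, "translation": [0, 0, 40], "turn": 0}, {"fingers": 40, "translation": [0, 0, 0], "turn": 0}]'

```text
t: 14.3
eef_pos: [0.521, 0.1196, 0.2266]
tool_rot: [0.0, 0.963, 0.268, 0.003]
contact_force: [-0.7, -0.1, 0.4]
gripper_width: 0.466
```

```bash
python3 look.py w12;python3 -c "
from h import *
s=read_camera('side')
cv2.imwrite('pics/s12.png',cv2.resize(s[130:280,170:320],None,fx=4,fy=4,interpolation=cv2.INTER_CUBIC))"
```

```text
t 14.3 eef [0.521  0.1196 0.2266] yaw 0.5431517476134732 zax [ 0.0067  0.0012 -1.    ] F [-0.7318 -0.1144  0.4132] w 0.4664115074666995 q [ 0.3944  0.348  -0.9046  1.8267  0.3067  1.107  -0.0758]
```

View pics/w12.png

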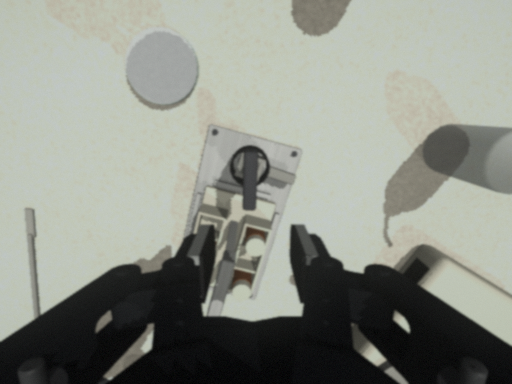

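View pics/s12.png

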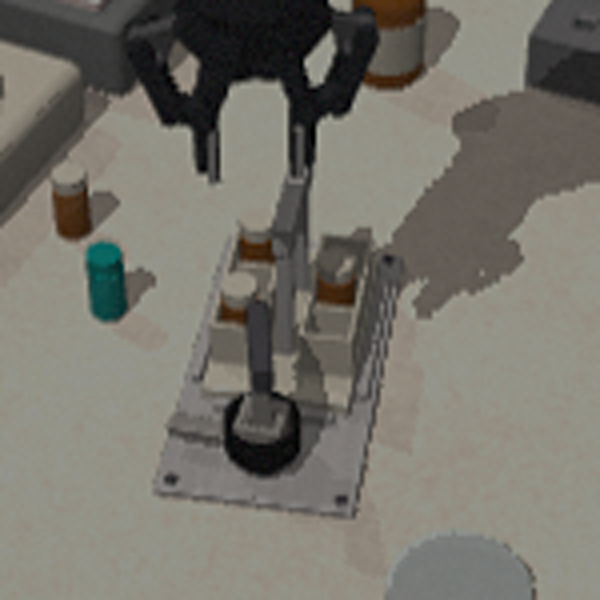

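The key stands in the knob, the clamp arm is along the dock's +x, and the rack and vials are unmoved. Now I go above the rack handle.

>>> move_arm --steps '[{"fingers": 60, "translation": [8, -29, 0], "turn": -0.13}, {"fingers": 60, "translation": [8, -29, 0], "turn": -0.13}, {"fingers": 60, "translation": [8, -29, 0], "turn": 0}, {"fingers": 60, "translation": [8, -29, -20], "turn": 0}, {"fingers": 60, "translation": [0, 0, -35], "turn": 0}, {"fingers": 60, "translation": [0, 0, 0], "turn": 0}, {"fingers": 60, "translation": [0, 0, 0], "turn": 0}]'

```text
t: 15.28
eef_pos: [0.5509, 0.003, 0.1677]
tool_rot: [-0.0, 0.99, 0.142, -0.0]
contact_force: [-0.2, -0.3, -0.3]
gripper_width: 0.698
```

```bash
python3 look.py w13 rack_grip:.125 key_grip:.111;python3 -c "
from h import *
s=read_camera('side')
cv2.imwrite('pics/s13.png',cv2.resize(s[130:280,170:320],None,fx=4,fy=4,interpolation=cv2.INTER_CUBIC))"
```

```text
t 15.275 eef [0.5509 0.003  0.1677] yaw 0.2841744203332635 zax [-0.0006  0.0007 -1.    ] F [-0.226  -0.3282 -0.299 ] w 0.6980880712511822 q [ 0.4974  0.4209 -0.7778  1.8532  0.3449  1.0078 -0.1403]
rack_grip [255.7 203.5] 0.88 [0.5553 0.0024 0.125 ]
key_grip [256.3  36.6] 0.74 [0.5218 0.1176 0.111 ]
```

View pics/w13.png

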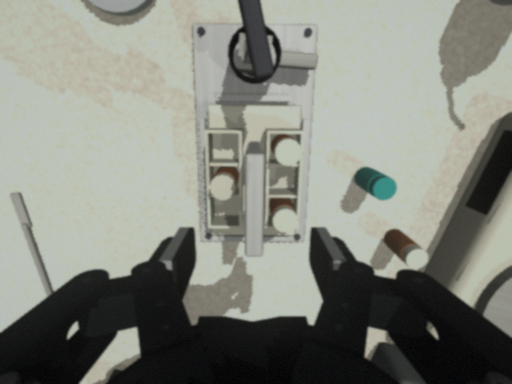

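View pics/s13.png

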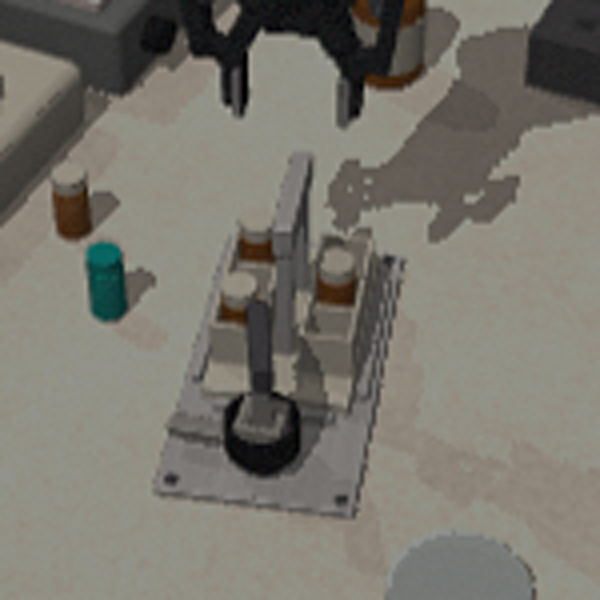

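```bash
python3 - <<'E'
from h import *
W=cam('wrist')
im=cv2.imread('pics/w13.png')
cv2.imwrite('pics/w13c.png',cv2.resize(im[140:265,215:295],None,fx=4.6,fy=4.6,interpolation=cv2.INTER_CUBIC))
a,b=plane(W,(254.5,153),.137),plane(W,(254.3,255),.137);print(a,b,np.linalg.norm(a-b),(a+b)/2,np.arctan2(*(a-b)[[1,0]])-np.pi/2)
E
```

```text
[0.5436 0.041  0.137 ] [ 0.5658 -0.0348  0.137 ] 0.07896322524535172 [0.5547 0.0031 0.137 ] 0.2850059711854165
```

View pics/w13c.png

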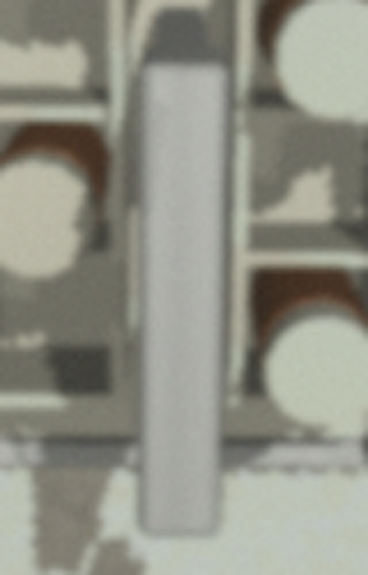

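The handle bar runs from (254.8,153) to (254,256): yaw 0.285, length 79 mm, centre (0.5546, 0.003). I descend, then grip.

>>> move_arm --steps '[{"fingers": 50, "translation": [3, 0, -10], "turn": 0}, {"fingers": 50, "translation": [0, 0, -20], "turn": 0}, {"fingers": 50, "translation": [0, 0, -20], "turn": 0}, {"fingers": 50, "translation": [0, 0, -12], "turn": 0}, {"fingers": 50, "translation": [0, 0, 0], "turn": 0}, {"fingers": 50, "translation": [0, 0, 0], "turn": 0}]'

```text
t: 16.23
eef_pos: [0.5544, 0.0026, 0.106]
tool_rot: [-0.0, 0.99, 0.141, 0.0]
contact_force: [0.5, 0.2, 1.0]
gripper_width: 0.584
```

```bash
python3 look.py w14
```

```text
t 16.225 eef [0.5544 0.0026 0.106 ] yaw 0.28316872902060075 zax [ 0.0006  0.0002 -1.    ] F [0.468  0.2333 1.0356] w 0.5837324856722472 q [ 0.4539  0.501  -0.7333  1.9001  0.4228  0.8998 -0.2043]
```

View pics/w14.png

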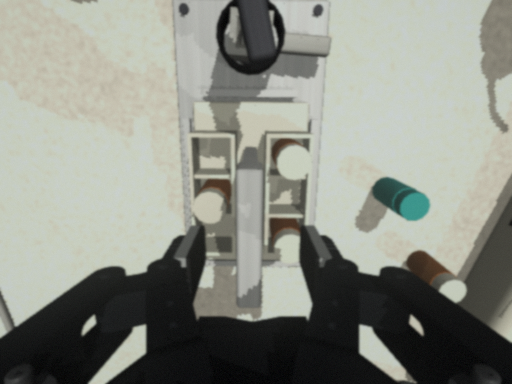

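The bar at column 248.5 is about 2 mm left of the finger centre (252.5). I correct that and close.

>>> move_arm --steps '[{"fingers": 50, "translation": [-1.5, -0.5, 0], "turn": 0}, {"fingers": 8, "translation": [0, 0, 0], "turn": 0}, {"fingers": 8, "translation": [0, 0, 0], "turn": 0}, {"fingers": 8, "translation": [0, 0, 0], "turn": 0}, {"fingers": 8, "translation": [0, 0, 0], "turn": 0}, {"fingers": 8, "translation": [0, 0, 0], "turn": 0}, {"fingers": 8, "translation": [0, 0, 0], "turn": 0}]' --newtons 110

```text
t: 17.15
eef_pos: [0.5527, 0.0019, 0.1063]
tool_rot: [0.0, 0.99, 0.141, 0.0]
contact_force: [-0.8, 0.3, 6.8]
gripper_width: 0.119
```

```bash
python3 look.py w15
```

```text
t 17.15 eef [0.5527 0.0019 0.1063] yaw 0.28270969778079014 zax [ 0.0005 -0.0003 -1.    ] F [-0.7774  0.2596  6.7525] w 0.11906889658268051 q [ 0.4561  0.4982 -0.734   1.9035  0.4219  0.8988 -0.2037]
```

View pics/w15.png

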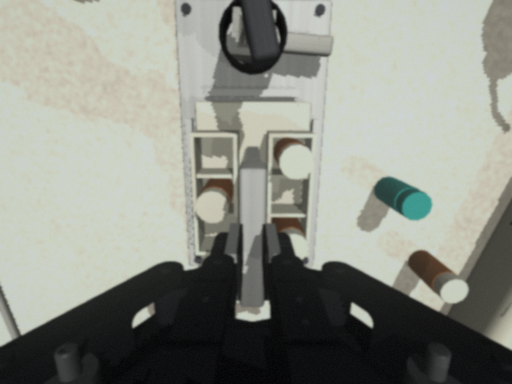

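Gripped. I lift slowly first, then the rest to 10 cm in total.

>>> move_arm --steps '[{"fingers": 8, "translation": [0, 0, 2], "turn": 0}, {"fingers": 8, "translation": [0, 0, 3], "turn": 0}, {"fingers": 8, "translation": [0, 0, 3], "turn": 0}, {"fingers": 8, "translation": [0, 0, 4], "turn": 0}, {"fingers": 8, "translation": [0, 0, 4], "turn": 0}, {"fingers": 8, "translation": [0, 0, 4], "turn": 0}, {"fingers": 8, "translation": [0, 0, 0], "turn": 0}]'

```text
t: 18.08
eef_pos: [0.5528, 0.002, 0.1261]
tool_rot: [0.0, 0.99, 0.141, 0.0]
contact_force: [0.5, -0.1, -5.4]
gripper_width: 0.116
```

```bash
python3 look.py w16;python3 -c "
from h import *
print(get_obs()['torque'])
s=read_camera('side')
cv2.imwrite('pics/s16.png',cv2.resize(s[130:280,170:320],None,fx=4,fy=4,interpolation=cv2.INTER_CUBIC))"
```

```text
t 18.075 eef [0.5528 0.002  0.1261] yaw 0.2829405914494746 zax [ 0.0008  0.     -1.    ] F [ 0.5483 -0.0735 -5.4453] w 0.11630342296541847 q [ 0.4704  0.473  -0.7494  1.8879  0.3966  0.9335 -0.1824]
[-0.0221  0.0452 -0.0323]
```

View pics/s16.png

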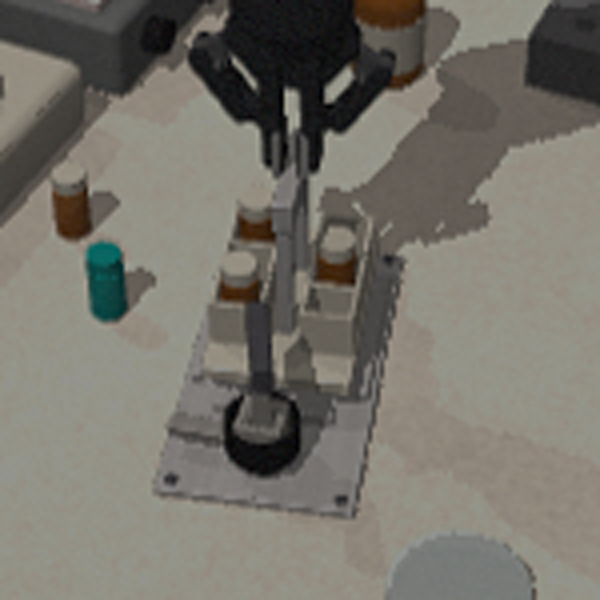

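View pics/w16.png

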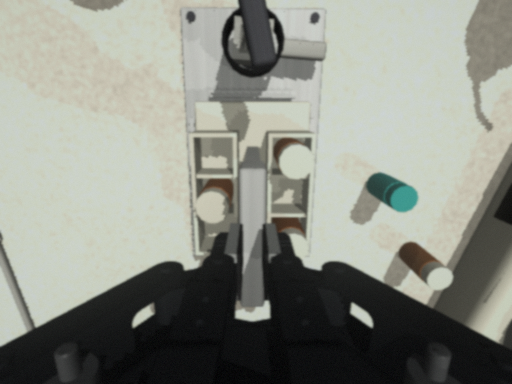

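The rack rises level: its image in the wrist frame is unchanged and the load is 5.4 N. I continue another 80 mm.

>>> move_arm --steps '[{"fingers": 8, "translation": [0, 0, 6], "turn": 0}, {"fingers": 8, "translation": [0, 0, 9], "turn": 0}, {"fingers": 8, "translation": [0, 0, 11], "turn": 0}, {"fingers": 8, "translation": [0, 0, 12], "turn": 0}, {"fingers": 8, "translation": [0, 0, 12], "turn": 0}, {"fingers": 8, "translation": [0, 0, 11], "turn": 0}, {"fingers": 8, "translation": [0, 0, 9], "turn": 0}, {"fingers": 8, "translation": [0, 0, 6], "turn": 0}, {"fingers": 8, "translation": [0, 0, 4], "turn": 0}, {"fingers": 8, "translation": [0, 0, 0], "turn": 0}]'

```text
t: 19.42
eef_pos: [0.5525, 0.0019, 0.2058]
tool_rot: [0.0, 0.99, 0.141, 0.0]
contact_force: [-0.2, -0.1, -5.5]
gripper_width: 0.114
```

>>> move_arm --steps '[{"fingers": 8, "translation": [0, 0, 0], "turn": 0}, {"fingers": 8, "translation": [0, 0, 0], "turn": 0}, {"fingers": 8, "translation": [0, 0, 0], "turn": 0}, {"fingers": 8, "translation": [0, 0, 0], "turn": 0}]'

```text
t: 19.92
eef_pos: [0.5525, 0.0019, 0.2056]
tool_rot: [-0.0, 0.99, 0.141, -0.0]
contact_force: [0.1, 0.0, -5.1]
gripper_width: 0.115
```

```bash
python3 look.py w17;python3 -c "
from h import *
o=get_obs();print(o['torque'],o['joint_vel'])
s=read_camera('side')
cv2.imwrite('pics/s17.png',cv2.resize(s[90:290,140:340],None,fx=3,fy=3,interpolation=cv2.INTER_CUBIC))
cv2.imwrite('pics/side17.png',s)"
```

```text
t 19.925 eef [0.5525 0.0019 0.2056] yaw 0.2830065943942881 zax [-0.0001  0.0001 -1.    ] F [ 0.0896  0.023  -5.1173] w 0.11536326201615504 q [ 0.5184  0.3811 -0.7961  1.8102  0.3063  1.0784 -0.106 ]
[-0.0042  0.0337  0.013 ] [ 0.0011  0.0007 -0.0012 -0.0009  0.0019  0.0015 -0.0052]
```

View pics/s17.png

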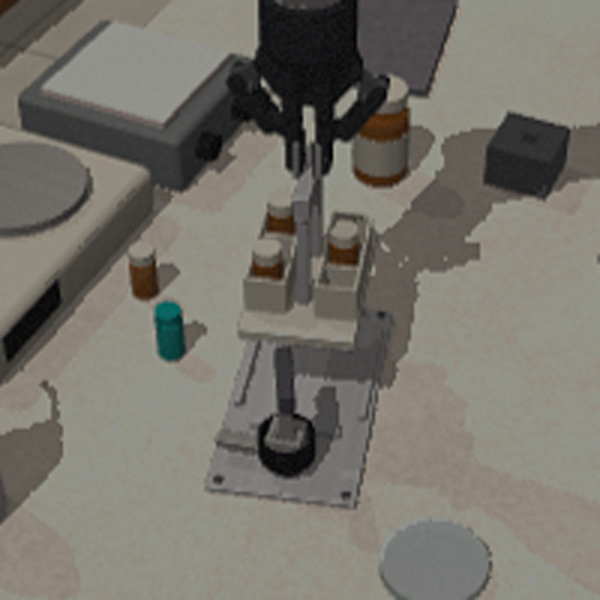

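View pics/w17.png

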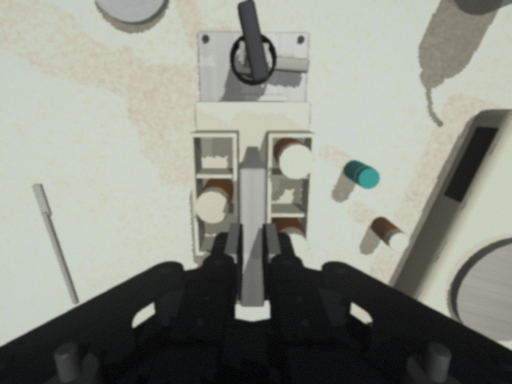

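View pics/side17.png

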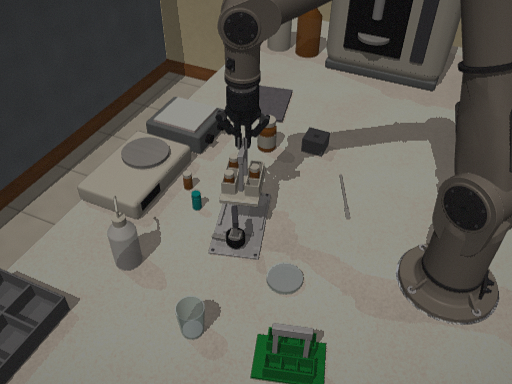

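The rack is 99 mm up, steady and level. All three vials are in it, the key stands in the open knob, and the bystanders are unmoved. I hand in.

```bash
python3 -c "
from station import *
hand_in();print(get_obs()['t'])"
```

```text
the job is handed in; nothing more can be done
the job is handed in; nothing more can be done
```

The job is done and handed in at about 20 s of the 67 s allowed. Handing in gives no verdict, so what follows rests on my own last checks.

- **Key and knob:** I took the key from its stand and pushed it into the recess until it touched bottom, with about 9 N at the expected depth. I turned it counter-clockwise to the stop; the clamp arm measured about 1.5 rad, and the torque rose to 0.23 N m with no further motion. I left the key standing in the knob.
- **Rack:** I gripped the rack at the middle of its handle and lifted it 99 mm straight up. It hung steady in the last readings, with about 5 N of load. It had not shifted in the wrist picture since the grip, and the tool axis was vertical to within 0.001, so it was level.
- **Vials and bystanders:** All three vials are still in their cells. In the last pictures nothing on the bench had been knocked over or pushed aside.

**Disagreements:**
- The side and wrist cameras differed by 2 to 3 mm on where the recess is, so I corrected the position before inserting the key.
- The `bar_end` network put the clamp arm at about 1.44 rad. The arm's edges and the rising torque both indicated it was at the stop.
- The gripper read about 10 mm on the 14 mm bars, though it held firmly on both.

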